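# Swing the slicing fence into line on the chopping board

### The job

Fit the loose slicing fence to the chopping board: lay the wooden bar on the board slanting towards you, well out of line (30 to 45 degrees), and press its notch against the upright post. Keep the notch gently pressed on the post while you swing the bar about it, away from you, under the lip of the steel stop and past the sprung roller until it snaps home flat against the stop, then let go. Use a light hand (never more than 15 N on the post or the stop) and leave the other things on the worktop where they are.

Things in the scene. Friction and masses are not known exactly. Their poses are not given: they have to be found in the camera images.
- board: Wooden chopping board, 230 (x) x 340 (y) x 22 mm, fixed to the worktop; origin under its centre, z up. Its top, 22 mm up, carries post, stop and catch. The fence's home line runs along the board's y, 45 mm to the +x side of its centre (away from the robot).
- post_axis (a point): Foot of the axis of the rigid upright steel post, on the board's top, at (45, 110, 22) mm in the board's frame. Shank 12 mm in diameter, 30 mm tall; the mushroom head on it is 24 mm in diameter and reaches to 40 mm, so the fence can come to the post only from the side.
- stop: Rigid steel end stop, 36 mm long and tall. Origin on the home line, on the board's top, 178 mm from the post axis towards the board's -y; axes like the board's. Its stop face looks to -x, 12 mm to +x of the origin; the fence's back rests there. A lip reaches out to 6 mm on the -x side of the line, underside 31 mm over the board: the fence slides in beneath. Keep fingers off the fence's last 45 mm.
- catch (a joint): Travel of the sprung catch: 0 out, 0.009 m pushed in (towards the board's -y); spring 2.5 N out, 4.5 N at most. The fence's plain end pushes it in from about 0.2 rad out of line on; near home it springs part-way out behind the front corner and then holds the fence to post and stop, at a reading of 0.0005 to 0.0055. At most about 10 N sideways at mid-fence carries the fence past.
- roller_axis (a point): Foot of the axis of the catch's upright white roller, 20 mm in diameter, 20 mm tall, turning freely; with the catch out, 205.5 mm from the post axis towards the board's -y and 17 mm to -x of the home line, in front of a grey housing.
- fence: Loose hardwood bar, 24 mm wide (y), 26 mm tall, about 0.2 kg, with a steel V fork (90 degrees, mouth 21 mm, 28 mm over all) at its +x end. Origin under the bar, 100 mm from its plain -x end; x along the bar to the fork, z up. Grip across the 24 mm sides near the middle. Starts flat on the worktop to the right of the board. Home: x along the board's +y, underside on the board.
- fence_notch (a point): Nominal seat in the V fork, on the underside, 100 mm from the fence's origin along its x. The fork is adjustable and clamped firmly at an unknown setting: the true point that falls on the post axis when the fork sits on the post lies up to 2.5 mm either side of this one along x. Find it by feel.
- tomato: A tomato, about 70 mm, bystander; origin under its centre.
- lemon: A lemon, 83 x 58 x 58 mm, bystander; origin under its centre.
- tuna: A flat round food tin, 86 mm across, 40 mm tall, bystander; origin under its centre.
- fork: A table fork, 198 x 27 x 13 mm, bystander; origin under its centre.
- peg: A plastic bag clip, 15 x 72 x 12 mm, bystander; origin under its centre.

How it is judged:
By the outcome, as a careful person would: the job done as asked, in the order asked, and still so for the second after the job is handed in, with the robot touching nothing.
It also fails if it takes over 56 s, if anything falls off the work surface, if the arm or the gripper's body presses on something with over 40 N, if the wrist force passes 120 N, or if a joint passes its speed limit or range.

### The arm

A 6-joint arm with a two-finger parallel gripper is mounted at the origin on a cart in front of the work surface, level with it; the furniture and walls round the work are solid. World frame = base frame: x ahead of the robot, y to its left, z up, the work surface at z = 0. Lengths are in mm, angles in rad, forces in N, time in s.
With the tool pointing down it reaches from about 300 to 825 mm from the base axis. Payload 5.4 kg.
Tool frame: the origin (TCP) lies at the very end of the fingers, on their centre line; the grasp point (between the pads) lies 19 mm behind it; z points along the fingers, y is the line along which they close (so a half turn about z gives the same grasp; the last joint's range is limited). The gripper opens to 92 mm and grips with 3 to 60 N. Pads are 20 mm wide; open, the fingers measure 128 mm over their backs; the gripper's body (75 mm by 189 mm) begins 69 mm behind the grasp point.
Start: joints at [-1.406, 0.158, 1.597, -0, 1.386, -0.21], TCP at [210.475, -535.076, 214.601] pointing down, gripper open.
Joint ranges: [-2.91, 2.91], [-0.94, 2.29], [0.18, 2.7], [-1.29, 4.43], [0.17, 2.64], [-3, 3]. Speed limits (rad/s): [2.57, 2.57, 3.14, 3.14, 3.14, 3.14].

### API

Orientations are given as a rotation vector (axis times angle).
In Python, from bench import ctrl gives the robot as it stands.
- The arm moves only by the tool move_arm, never from a script. Its argument "motion" is text: rows parted by semicolons, each of 6 numbers parted by spaces: the shift along the tool's x, y, z in units of 25 mm (1.0 is 25 mm), then the turn, a rotation vector about the tool's x, y, z in units of 5 degrees (1.0 is 5 degrees). In form: x y z wx wy wz; .... A call has exactly 5 rows; each row is the pose to reach, as a shift and turn from the pose commanded when the call began, along the tool's axes at that moment; what a row does not reach only later rows make up. A row lasts 1/12 s, in which the tool goes at most 41.7 mm and 7.16 degrees, less where a joint would pass 70% of its speed; a pose out of reach is approached as far as the arm can. A call with a gripper value outside its range is refused whole. "fingers" is the opening, from 0 (shut) to 1 (fully open), set as the call begins (left out, the last holds). The fingers move at their own pace and stop on an object; the grip force is fixed at half the most. Time passes only in rows, so rows that repeat a pose let the fingers close, or fill a call up. It gives the time, the measured TCP pose, the force, the opening and the grip force at its end, in the units of the state.
- ctrl.observe(): the state, without advancing time (a new reading comes with each control period).
- ctrl.camera(name): name is "scene" or "top" or "wrist"; returns (picture, depth): 480x640x3 uint8, red, green, blue; 480x640 float32, mm along the optical axis (not along the pixel's ray), 0 where there is no reading.
- ctrl.camera_params(name): a dict with "mtx" (3x3 intrinsics, pixels), "R" (3x3) and "t" (3): a world point X has camera coordinates R X + t. Camera axes: x right, y down, z forward; pixel columns grow to the right and rows downward; lengths in mm; the calibration is good to about 2 mm. A picture is of the moment at which its call begins: read the wrist's pose just before it. camera_params takes no time and is no camera call; for the wrist camera it gives the pose at the moment of the call.
- ctrl.hand_in(): hands the job in; it is judged then, once.
The state is a dict: "time": time; "joint_pos": joint angles; "joint_vel": joint speeds; "tau": joint torques, N m; "eef_pos": TCP position; "tcp_rot": TCP orientation; "ft_force": force on the tool from outside, world axes, zero at the start; "torque": the same for the moment, N m; "opening": opening from 0.0 (shut) to 1.0 (fully open); "grip_force": force on a finger pad.
Only numpy, scipy, OpenCV 4.12 (cv2) and the standard library are available. Lean on these libraries where they do the work, as an engineer would, in place of code of your own. Each camera call takes 0.05 s, during which the arm holds its last target. There are 200 camera calls.

## Working session

There is one attempt and no reset: what is moved stays moved. The work goes in short steps, Python scripts to look and compute and a tool call to move; the robot and the scene stay as the last step left them, time stands still between calls to the robot, and variables do not carry over. Pictures are saved under pics/ and viewed, at most 10 in all, crops included, and the job is handed in when it is done.

Besides the shell and the picture viewer there is one more tool, called after "Request:" as name(argument=value, ...) on one line, values as JSON. move_arm: Moves the arm, as the interface text tells. Its arguments: {"type":"object","properties":{"motion":{"type":"string"},"fingers":{"type":"number"}},"required":["motion"]}

```bash
ls; mkdir -p pics; python3 - <<'E'
from bench import ctrl
import cv2,numpy as np
s=ctrl.observe();print({k:np.round(v,3) for k,v in s.items()})
for n in("top","scene"):
    p=ctrl.camera_params(n);im,d=ctrl.camera(n)
    cv2.imwrite(f"pics/{n}0.png",im[:,:,::-1]);np.savez(f"{n}0.npz",im=im,d=d,**p)
    print(n,p)
E
```

```text
pics
{'time': np.float64(0.0), 'joint_pos': array([-1.406,  0.159,  1.598, -0.   ,  1.386, -0.21 ]), 'joint_vel': array([ 0.   ,  0.001,  0.001,  0.001, -0.   ,  0.002]), 'tau': array([-0.0000e+00, -3.8558e+01, -3.2211e+01,  7.0000e-02,  3.8000e-02,
       -0.0000e+00]), 'eef_pos': array([ 210.366, -534.482,  213.644]), 'tcp_rot': array([-3.085, -0.585, -0.   ]), 'ft_force': array([-0.97 ,  0.051,  0.245]), 'torque': array([ 0.035,  0.016, -0.029]), 'grip_force': np.float64(0.0), 'opening': np.float64(0.998)}
top {'mtx': array([[557.63799787,   0.        , 304.44586851],
       [  0.        , 557.63799787, 246.1676407 ],
       [  0.        ,   0.        ,   1.        ]]), 'R': array([[ 0.02010089, -0.99974409,  0.01037856],
       [-0.98029319, -0.02174814, -0.19634732],
       [ 0.19652279, -0.00622728, -0.98047948]]), 't': array([-122.33313707,  525.75454838, 1563.49597114])}
scene {'mtx': array([[509.46404256,   0.        , 318.80025138],
       [  0.        , 509.46404256, 245.28488109],
       [  0.        ,   0.        ,   1.        ]]), 'R': array([[ 0.48496545, -0.87441955, -0.01410552],
       [-0.5857316 , -0.31279341, -0.74771571],
       [ 0.64940512,  0.37087833, -0.66386916]]), 't': array([-341.40073373,  301.44808346, 1238.92917411])}
```

View pics/top0.png

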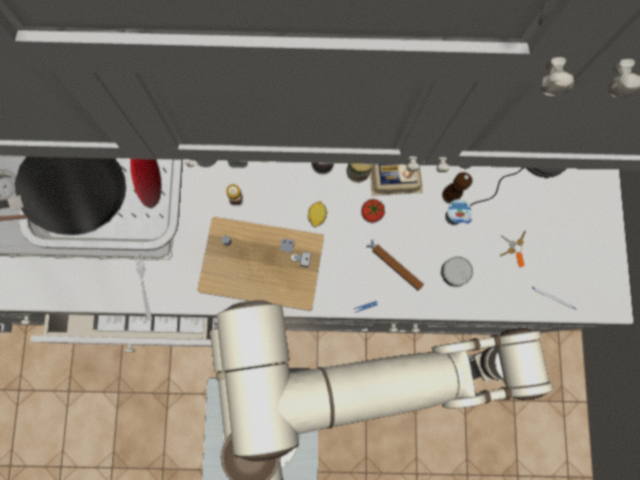

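View pics/scene0.png

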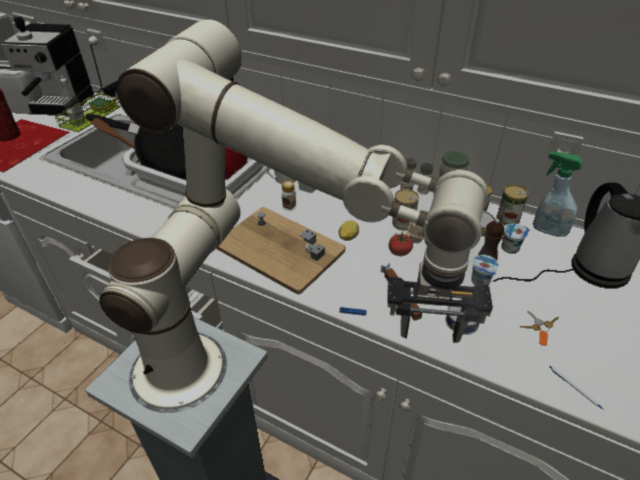

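The top view shows the board with corners near (209,219), (324,236), (314,308) and (198,292). On it are the post (226,240), stop (287,245) and roller (295,257). The fence lies from its fork at (371,244) to its plain end at (421,287). The scene view shows the same layout, with the gripper near the fence.

```bash
cat > h.py <<'E'
import numpy as np,cv2
from scipy.spatial.transform import Rotation as Ro
def cloud(z):
    K,R,t,d=z["mtx"],z["R"],z["t"],z["d"].astype(float)
    v,u=np.mgrid[:480,:640]
    c=np.stack([(u-K[0,2])/K[0,0]*d,(v-K[1,2])/K[1,1]*d,d],-1)
    return (c-t)@R
def onplane(z,uv,h):
    K,R,t=z["mtx"],z["R"],z["t"]
    r=np.c_[(np.atleast_2d(uv)-K[:2,2])/K[0,0],np.ones(len(np.atleast_2d(uv)))]@R
    o=-R.T@t
    return o+r*((h-o[2])/r[:,2])[:,None]
def proj(z,X):
    c=np.atleast_2d(X)@z["R"].T+z["t"];p=c@z["mtx"].T
    return p[:,:2]/p[:,2:]
E
python3 - <<'E'
from h import *
z=np.load("top0.npz");P=cloud(z);im=z["im"]
hsv=cv2.cvtColor(im,cv2.COLOR_RGB2HSV)
print("table z",np.median(P[280:300,350:360,2]),"board",np.median(P[270:285,230:270,2]), hsv[275,240],hsv[265,395])
def seg(m,box,h,lab):
    k=np.zeros_like(m);u0,v0,u1,v1=box;k[v0:v1,u0:u1]=m[v0:v1,u0:u1]
    v,u=np.nonzero(k);X=onplane(z,np.c_[u,v],h)[:,:2]
    X=X.astype(np.float32);r=cv2.minAreaRect(X);print(lab,len(X),r,cv2.boxPoints(r).round(0).tolist());return X
sat=hsv[:,:,1]>60
seg(sat,(190,212,335,309),22,"board")
seg(sat&(hsv[:,:,0]<20),(366,238,428,294),26,"fence")
b=P[255:290,366:428];print("fence z",np.percentile(b[...,2],[50,90,98]))
for n,uv,h in [("post",(226,239.5),62),("stop",(287,244),58),("roller",(295,257),42)]:
    print(n,onplane(z,uv,h).round(1), P[int(uv[1])-2:int(uv[1])+3,int(uv[0]),2].round(0))
E
```

```text
table z -1.3231286086772087 board 19.28113894837762 [ 18  94 180] [ 14 167 116]
board 8535 ((499.91156005859375, 11.479110717773438), (363.2525634765625, 290.3185119628906), 88.43997192382812) [[350.0, -166.0], [640.0, -174.0], [650.0, 189.0], [360.0, 197.0]]
fence 489 ((477.8554382324219, -384.9862976074219), (175.6033935546875, 24.361160278320312), 49.112098693847656) [[411.0, -443.0], [430.0, -459.0], [545.0, -327.0], [526.0, -311.0]]
fence z [ 0.35095366 24.41986527 29.27574894]
post [[541.  115.5  62. ]] [56. 60. 62. 58. 55.]
stop [[532.4 -60.6  58. ]] [61. 59. 54. 52. 60.]
roller [[497.7 -84.5  42. ]] [43. 47. 51. 46. 52.]
```

```bash
cat >> h.py <<'E'
def tgt(pos,ydir_deg,s):
    """shift/turn in move units from measured pose to pos, tool down, tool-y at world angle ydir_deg"""
    R0=Ro.from_rotvec(s["tcp_rot"]);a=np.radians(ydir_deg)
    y=np.array([np.cos(a),np.sin(a),0]);zz=np.array([0,0,-1.]);x=np.cross(y,zz)
    R1=Ro.from_matrix(np.c_[x,y,zz])
    return np.r_[R0.inv().apply(np.array(pos)-s["eef_pos"])/25,np.degrees((R0.inv()*R1).as_rotvec())/5].round(2)
E
python3 - <<'E'
from h import *
z=np.load("top0.npz");hsv=cv2.cvtColor(z["im"],cv2.COLOR_RGB2HSV)
m=((hsv[:,:,1]>50)&(hsv[:,:,0]<30)&(hsv[:,:,2]>90)).astype(np.uint8)
m[:212]=0;m[312:]=0;m[:,:190]=0;m[:,332:]=0
m=cv2.morphologyEx(m,cv2.MORPH_OPEN,np.ones((5,5)))
n,l,st,_=cv2.connectedComponentsWithStats(m);i=1+st[1:,4].argmax()
v,u=np.nonzero(l==i);X=onplane(z,np.c_[u,v],22)[:,:2].astype(np.float32)
r=cv2.minAreaRect(cv2.convexHull(X));print(r,cv2.boxPoints(r).round().tolist())
print(onplane(z,[(209,219),(324,236),(314,308),(198,292)],22).round())
from bench import ctrl
print(tgt([486,-375,170],-40.9,ctrl.observe()))
E
```

```text
((476.9235534667969, 16.574798583984375), (338.00714111328125, 240.04115295410156), 81.74261474609375) [[334.0, -133.0], [571.0, -168.0], [620.0, 167.0], [382.0, 201.0]]
[[ 611.  174.   22.]
 [ 566. -169.   22.]
 [ 353. -143.   22.]
 [ 392.  195.   22.]]
[ 1.259e+01 -1.900e+00  1.760e+00 -2.000e-02 -1.000e-02 -5.530e+00]
```

Request:
move_arm(motion="1 -0.2 0.2 0 0 -1; 2.5 -0.4 0.4 0 0 -2; 4.1 -0.6 0.6 0 0 -3; 5.7 -0.9 0.8 0 0 -4; 7.3 -1.1 1.0 0 0 -5", fingers=1)

```text
time: 0.52
eef_pos: [371.3, -441.1, 189.0]
tcp_rot: [-2.884, -1.245, 0.0]
ft_force: [0.6, 0.2, 0.6]
opening: 1.005
grip_force: 0.0
```

```bash
python3 - <<'E'
from h import *
from bench import ctrl
print(tgt([486,-375,150],-40.9,ctrl.observe()))
E
```

```text
[ 5.07  1.52  1.56 -0.01 -0.   -0.48]
```

Request:
move_arm(motion="1.3 0.4 0.4 0 0 -0.2; 2.7 0.8 0.8 0 0 -0.4; 4 1.2 1.2 0 0 -0.5; 4.8 1.45 1.5 0 0 -0.5; 5 1.5 1.55 0 0 -0.5")

```text
time: 0.93
eef_pos: [485.2, -374.5, 148.4]
tcp_rot: [-2.853, -1.306, 0.0]
ft_force: [-0.1, 1.1, -1.2]
opening: 1.0
grip_force: 0.0
```

```bash
python3 - <<'E'
from h import *
from bench import ctrl
s=ctrl.observe();p=ctrl.camera_params("wrist");im,d=ctrl.camera("wrist")
cv2.imwrite("pics/w1.png",im[:,:,::-1]);np.savez("w1.npz",im=im,d=d,**p)
z=np.load("w1.npz");P=cloud(z);hsv=cv2.cvtColor(im,cv2.COLOR_RGB2HSV)
print(s["eef_pos"],s["joint_pos"].round(2),np.nanmedian(P[...,2]))
m=(hsv[:,:,1]>90)&(hsv[:,:,0]<20)&(P[...,2]>18)&(P[...,2]<34)&(d>0)
n,l,st,_=cv2.connectedComponentsWithStats(m.astype(np.uint8));i=1+st[1:,4].argmax();print(st[i])
v,u=np.nonzero(l==i);print("z",np.median(P[v,u,2]))
r=cv2.minAreaRect(onplane(z,np.c_[u,v],26)[:,:2].astype(np.float32));print(r,cv2.boxPoints(r).round(1).tolist())
E
```

```text
[ 485.22500193 -374.54681996  148.41710746] [-0.85  0.31  1.55  0.    1.28 -0.14] 0.9883766572908079
[ 316  128   34  229 7051]
z 26.633615344251258
((481.1844177246094, -386.4654541015625), (179.04974365234375, 23.346630096435547), 49.29158401489258) [[413.8999938964844, -446.70001220703125], [431.6000061035156, -461.8999938964844], [548.4000244140625, -326.20001220703125], [530.7000122070312, -311.0]]
```

View pics/w1.png

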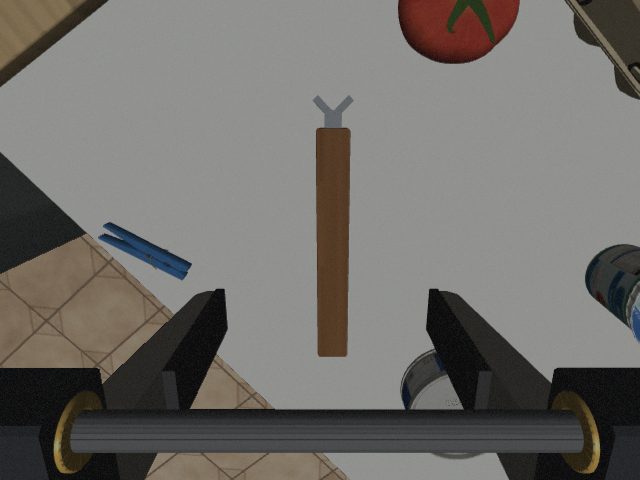

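The wrist view shows the fence upright in the middle: bar from row 128 to 355, fork tips at (317,98) and (350,98), and clear space around it. Next I descend to the grasp.

```bash
python3 - <<'E'
from h import *
from bench import ctrl
print(tgt([488,-378.5,4],-40.7,ctrl.observe()))
E
```

```text
[-0.01  0.2   5.8  -0.03 -0.01 -0.03]
```

Request:
move_arm(motion="0 0.1 1.2 0 0 0; 0 0.2 2.5 0 0 0; 0 0.2 3.8 0 0 0; 0 0.2 4.9 0 0 0; 0 0.2 5.4 0 0 0", fingers=0.7)

```text
time: 1.4
eef_pos: [484.2, -380.0, 11.9]
tcp_rot: [-2.855, -1.298, 0.004]
ft_force: [0.2, 1.5, -1.2]
opening: 0.707
grip_force: 0.0
```

Request:
move_arm(motion="0 0 0.2 0 0 0; 0 0 0.35 0 0 0; 0 0 0.35 0 0 0; 0 0 0.35 0 0 0; 0 0 0.35 0 0 0")

```text
time: 1.82
eef_pos: [488.2, -382.3, 9.1]
tcp_rot: [2.856, 1.301, 0.001]
ft_force: [-0.2, 0.9, 0.9]
opening: 0.7
grip_force: 0.0
```

Request:
move_arm(motion="0 0 0 0 0 0; 0 0 0 0 0 0; 0 0 0 0 0 0; 0 0 0 0 0 0; 0 0 0 0 0 0", fingers=0.1)

```text
time: 2.23
eef_pos: [487.3, -381.1, 7.2]
tcp_rot: [2.859, 1.302, 0.0]
ft_force: [-0.9, 0.3, -0.4]
opening: 0.359
grip_force: 0.0
```

Request:
move_arm(motion="0 0 0.1 0 0 0; 0 0 0.1 0 0 0; 0 0 0.1 0 0 0; 0 0 0.1 0 0 0; 0 0 0.1 0 0 0")

```text
time: 2.65
eef_pos: [487.1, -380.9, 4.3]
tcp_rot: [-2.858, -1.302, 0.0]
ft_force: [-0.8, 0.1, -1.4]
opening: 0.259
grip_force: 30.0
```

```bash
python3 - <<'E'
from h import *
from bench import ctrl
for i in range(1):
    s=ctrl.observe();print(s["eef_pos"],s["tcp_rot"],s["ft_force"],s["torque"],s["opening"],s["grip_force"])
z=np.load("w1.npz")
E
```

```text
[ 487.07913397 -380.9409204     4.28319105] [-2.85848710e+00 -1.30185336e+00  2.78617209e-04] [-0.77947873  0.09657047 -1.39473047] [-0.0169312   0.04503565 -0.01481079] 0.2589707551687998 29.999592304229736
```

Request:
move_arm(motion="0 0 -0.5 0 0 0; 0 0 -1.5 0 0 0; 0 0 -2.6 0 0 0; 0 0 -3.5 0 0 0; 0 0 -3.8 0 0 0")

```text
time: 3.07
eef_pos: [489.1, -383.1, 104.6]
tcp_rot: [2.853, 1.299, 0.003]
ft_force: [1.3, -0.4, -2.1]
opening: 0.26
grip_force: 30.0
```

```bash
python3 - <<'E'
from h import *
from bench import ctrl
s=ctrl.observe();print(s["eef_pos"],s["ft_force"],s["opening"]);print(tgt([425,5,100],-46,s))
E
```

```text
[ 489.12633264 -383.09659284  104.59202883] [ 1.28554278 -0.35458887 -2.09749659] 0.26029117304230937
[ 1.003e+01 -1.213e+01  9.000e-02  8.000e-02  1.000e-02  1.000e+00]
```

Request:
move_arm(motion="0.4 -0.5 0 0 0 0; 1.1 -1.4 0 0 0 0.1; 2 -2.4 0 0 0 0.2; 3 -3.6 0 0 0 0.3; 4 -4.8 0 0 0 0.4")

```text
time: 3.48
eef_pos: [461.5, -225.3, 98.9]
tcp_rot: [-2.881, -1.249, 0.0]
ft_force: [0.9, 0.1, -2.0]
opening: 0.26
grip_force: 30.0
```

Request:
move_arm(motion="0.9 -1.1 0 0 0 0.1; 1.8 -2.2 0 0 0 0.2; 2.7 -3.3 0 0 0 0.3; 3.4 -4.3 0 0 0 0.4; 4 -4.9 0 0 0 0.5")

```text
time: 3.9
eef_pos: [439.1, -67.4, 98.7]
tcp_rot: [-2.905, -1.189, 0.002]
ft_force: [0.7, 0.4, -2.7]
opening: 0.26
grip_force: 30.0
```

```bash
python3 - <<'E'
from h import *
from bench import ctrl
s=ctrl.observe();print(s["eef_pos"],s["ft_force"],s["opening"]);print(tgt([425,5,100],-46,s))
E
```

```text
[439.13991573 -67.35530026  98.73120159] [ 0.66654446  0.40648055 -2.72363364] 0.26012851008471455
[ 1.63 -2.46 -0.05 -0.03  0.01  0.1 ]
```

Request:
move_arm(motion="0.5 -0.8 0 0 0 0; 1 -1.5 0 0 0 0; 1.4 -2.1 0 0 0 0; 1.6 -2.4 0 0 0 0.1; 1.6 -2.4 0 0 0 0.1")

```text
time: 4.32
eef_pos: [426.5, 2.4, 99.0]
tcp_rot: [-2.911, -1.179, 0.001]
ft_force: [-0.5, -0.3, -1.7]
opening: 0.259
grip_force: 30.0
```

```bash
python3 - <<'E'
from h import *
from bench import ctrl
s=ctrl.observe();p=ctrl.camera_params("wrist");im,d=ctrl.camera("wrist")
cv2.imwrite("pics/w2.png",im[:,:,::-1]);np.savez("w2.npz",im=im,d=d,**p)
pt=ctrl.camera_params("top");im,d=ctrl.camera("top");np.savez("top1.npz",im=im,d=d,**pt)
print(s["eef_pos"],s["tcp_rot"],s["joint_pos"].round(2))
E
```

```text
[426.47487489   2.37880428  98.99712452] [-2.91056638e+00 -1.17889640e+00  1.44777233e-03] [-0.28 -0.11  2.11  0.    1.14  0.52]
```

View pics/w2.png

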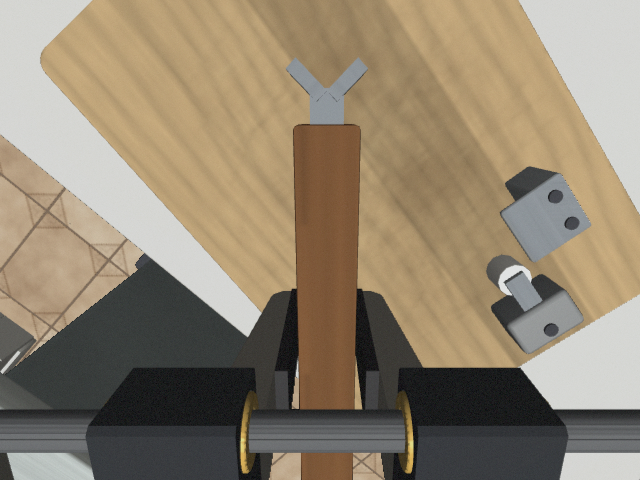

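The wrist view shows the fence held straight, fork apex near (327,95). The stop top has corners (501,214), (560,173), (590,222) and (538,262). The roller is near (512,275). The post is beyond the top edge.

```bash
python3 - <<'E'
from h import *
z=np.load("w2.npz")
f=lambda uv,h:onplane(z,uv,h)[:,:2]
e={}
for n,a in {"near(-x)":[(60,85),(220,262)],"far(+x)":[(525,8),(630,198)],"-y":[(630,299),(540,350)],"+y":[(48,45),(88,8)]}.items():
    p=f(a,22);d=p[1]-p[0];print(n,p.round(1).tolist(),np.degrees(np.arctan2(*d[::-1])).round(2))
print("stop top",f([(501,214),(560,173),(590,222),(538,262)],58).round(1).tolist())
print("roller",f([(512,275)],42).round(1)," fork apex@~20 above bottom",f([(327,92),(327,125)],115).round(1))
P=cloud(z);print("stop z",P[215,545,2],"board z",P[150,450,2],"bar z",P[200,327,2],"fork z",P[110,327,2])
t=np.load("top0.npz");t1=np.load("top1.npz")
hp=cv2.cvtColor(t["im"],cv2.COLOR_RGB2HSV)
m=(hp[:,:,1]<70)&(t["im"].mean(-1)<150);w=m[230:250,215:240];v,u=np.nonzero(w);print("post px",u.mean()+215,v.mean()+230,len(u),u.min()+215,u.max()+215,v.min()+230,v.max()+230)
big=cv2.resize(t["im"][225:275,205:325],None,fx=6,fy=6,interpolation=cv2.INTER_CUBIC);cv2.imwrite("pics/tc.png",big[:,:,::-1])
E
```

```text
near(-x) [[395.1, 181.2], [376.3, 48.1]] -98.02
far(+x) [[602.1, 23.2], [582.8, -105.2]] -98.56
-y [[544.6, -162.4], [480.0, -150.6]] 169.64
+y [[408.0, 197.5], [438.5, 192.0]] -10.13
stop top [[516.6, -39.6], [551.2, -44.4], [546.7, -76.9], [513.7, -75.2]]
roller [[499.9 -80.9]]  fork apex@~20 above bottom [[493.6  66.2]
 [485.5  58.4]]
stop z 59.31981389339817 board z 21.00458240260877 bar z 121.7080684376455 fork z 118.32922728015957
post px 225.80722891566265 240.02409638554218 83 221 230 235 245
```

View pics/tc.png

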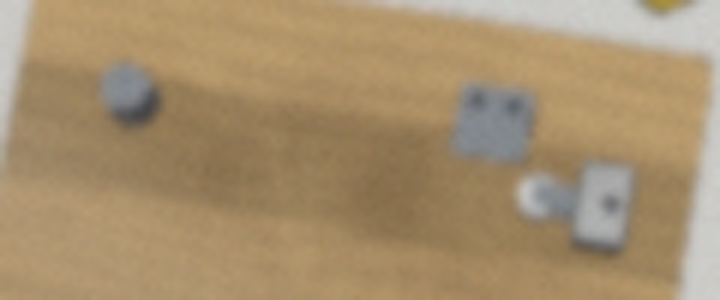

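```bash
python3 - <<'E'
from h import *
from bench import ctrl
s=ctrl.observe();print(s["eef_pos"],s["ft_force"],s["torque"]);print(tgt([453.2,28,28],-45.9,s))
E
```

```text
[427.37358502   0.56077215  99.38597194] [ 0.25854709  0.3467422  -1.98116188] [-0.01008371 -0.02528766 -0.03727791]
[ 1.51 -0.07  2.85  0.    0.   -0.01]
```

Request:
move_arm(motion="0.4 0 0.7 0 0 0; 0.9 0 1.4 0 0 0; 1.2 0 2 0 0 0; 1.4 0 2.4 0 0 0; 1.5 0 2.6 0 0 0")

```text
time: 4.83
eef_pos: [454.0, 26.2, 33.0]
tcp_rot: [-2.912, -1.175, 0.003]
ft_force: [-0.7, -0.4, -2.0]
opening: 0.259
grip_force: 30.0
```

Request:
move_arm(motion="0 0 0.05 0 0 0; 0 0 0.1 0 0 0; 0 0 0.15 0 0 0; 0 0 0.2 0 0 0; 0 0 0.2 0 0 0")

```text
time: 5.25
eef_pos: [454.8, 26.3, 29.9]
tcp_rot: [2.913, 1.176, 0.001]
ft_force: [0.3, -0.3, -2.7]
opening: 0.258
grip_force: 30.0
```

```bash
python3 - <<'E'
from h import *
from bench import ctrl
s=ctrl.observe();print(s["time"],s["eef_pos"],s["ft_force"],s["torque"],tgt([453.2,28,26.3],-45.9,s))
ctrl.camera("top");s=ctrl.observe();print(s["time"],s["eef_pos"],s["ft_force"],s["torque"])
p=ctrl.camera_params("wrist");im,d=ctrl.camera("wrist")
cv2.imwrite("pics/w3.png",im[:,:,::-1]);np.savez("w3.npz",im=im,d=d,**p)
s=ctrl.observe();print(s["time"],s["eef_pos"],s["ft_force"],s["torque"])
E
```

```text
5.25 [454.76185812  26.34663672  29.94633906] [ 0.26685279 -0.27884386 -2.66515156] [-0.08662072  0.03544768  0.01197145] [ 0.   -0.09  0.15  0.01 -0.   -0.03]
5.3 [454.73886365  26.40797511  29.96020544] [ 1.25296431 -0.17118136 -2.31729704] [-0.03622102  0.03175247 -0.00851358]
5.35 [454.77719222  26.46036877  29.96442829] [-0.26207056  0.17243066 -3.06812566] [-0.06778214 -0.03002923  0.00036537]
```

View pics/w3.png

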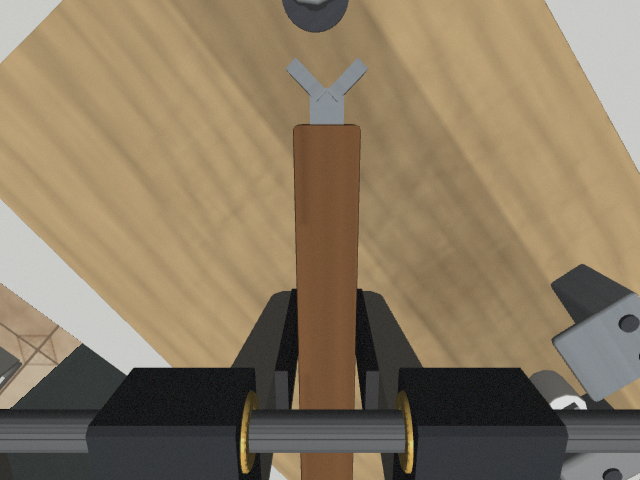

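The picture shows the post head at the top, its lower rim at row 31 and columns 282–349 (centre ≈316), slightly left of the fork axis (column 327).

```bash
python3 - <<'E'
from h import *
from bench import ctrl
z=np.load("w3.npz");s=ctrl.observe();x=np.array([np.cos(np.radians(44.05)),np.sin(np.radians(44.05))]);yv=np.array([x[1],-x[0]])
for h in(52,57,62):
    a=onplane(z,[(316,31),(282,2),(349,2)],h)[:,:2];print(h,a.round(1).tolist(),"diam",np.linalg.norm(a[1]-a[2]),"centre",(a[0]+12*x).round(1))
for uv,h in [((327,125),48),((327,92),44),((328,60),44)]:
    q=onplane(z,[uv],h)[0,:2]-s["eef_pos"][:2];print(uv,"fwd",q@x,"lat",q@yv)
P=cloud(z);print(P[110,327,2],P[150,327,2])
for h in(55,):
    c=onplane(z,[(316,31)],h)[0,:2]+12*x-s["eef_pos"][:2];print("post fwd,lat",c@x,c@yv)
E
```

```text
52 [[532.7, 105.5], [531.2, 119.1], [546.2, 103.6]] diam 21.5615221479317 centre [541.4 113.8]
57 [[532.1, 104.7], [530.7, 118.0], [545.2, 103.0]] diam 20.83656214186524 centre [540.8 113.1]
62 [[531.5, 104.0], [530.1, 116.8], [544.1, 102.3]] diam 20.11160213579887 centre [540.2 112.4]
(327, 125) fwd 81.32852185314266 lat 0.9959472069068961
(327, 92) fwd 92.67250173324496 lat 1.0170860527550518
(328, 60) fwd 103.24783112429837 lat 1.3804339434851884
49.18259212117994 51.50890259593211
post fwd,lat 122.40197981331733 -2.521798811781678
```

Request:
move_arm(motion="0 -0.05 0.05 0 0 0; 0 -0.1 0.09 0 0 0; 0 -0.14 0.12 0 0 0; 0 -0.14 0.14 0 0 0; 0 -0.14 0.14 0 0 0")

```text
time: 5.77
eef_pos: [451.9, 29.3, 25.9]
tcp_rot: [-2.913, -1.176, 0.0]
ft_force: [-0.1, -0.2, -1.9]
opening: 0.26
grip_force: 30.0
```

```bash
cat >> h.py <<'E'
def rd(ctrl,n=4):
    F=[];T=[]
    for i in range(n):
        s=ctrl.observe();F.append(s["ft_force"]);T.append(s["torque"])
        if i<n-1: ctrl.camera("top")
    R=Ro.from_rotvec(s["tcp_rot"]);x=R.apply([1,0,0]);F=np.mean(F,0)
    print("t",s["time"],"pos",s["eef_pos"].round(2),"yaw",np.degrees(np.arctan2(x[1],x[0])).round(2),"Ftool",R.inv().apply(F).round(2),"Ttool",R.inv().apply(np.mean(T,0)).round(3))
    return s
E
python3 -c "
from h import *
from bench import ctrl
rd(ctrl)"
```

```text
t 5.9167 pos [452.18  29.14  26.12] yaw 43.98 Ftool [-0.04  0.46  2.34] Ttool [ 0.003 -0.008 -0.001]
```

Request:
move_arm(motion="0 0 0.01 0 0 0; 0 0 0.02 0 0 0; 0 0 0.03 0 0 0; 0 0 0.04 0 0 0; 0 0 0.04 0 0 0")

```text
time: 6.33
eef_pos: [452.3, 29.1, 25.7]
tcp_rot: [-2.913, -1.176, 0.0]
ft_force: [-3.3, 1.0, 5.4]
opening: 0.258
grip_force: 30.0
```

Request:
move_arm(motion="0 0 0.01 0 0 0; 0 0 0.02 0 0 0; 0 0 0.03 0 0 0; 0 0 0.03 0 0 0; 0 0 0.03 0 0 0")

```text
time: 6.75
eef_pos: [452.3, 29.1, 25.7]
tcp_rot: [-2.913, -1.177, 0.001]
ft_force: [-6.6, 0.1, 13.2]
opening: 0.259
grip_force: 30.0
```

```bash
python3 -c "
from h import *
from bench import ctrl
rd(ctrl,3)"
```

```text
t 6.85 pos [452.28  29.12  25.72] yaw 43.99 Ftool [ -4.52  -4.8  -13.67] Ttool [ 0.914 -0.749 -0.016]
```

Request:
move_arm(motion="0 0 -0.02 0 0 0; 0 0 -0.04 0 0 0; 0 0 -0.05 0 0 0; 0 0 -0.05 0 0 0; 0 0 -0.05 0 0 0")

```text
time: 7.27
eef_pos: [452.3, 29.1, 25.7]
tcp_rot: [2.913, 1.176, 0.0]
ft_force: [-1.8, -0.2, 3.5]
opening: 0.257
grip_force: 30.0
```

```bash
python3 -c "
from h import *
from bench import ctrl
rd(ctrl,3)"
```

```text
t 7.3667 pos [452.28  29.11  25.74] yaw 43.98 Ftool [-1.04 -1.42 -3.62] Ttool [ 0.298 -0.233  0.016]
```

Request:
move_arm(motion="0.1 0 -0.005 0 0 0; 0.25 0 -0.008 0 0 0; 0.42 0 -0.008 0 0 0; 0.54 0 -0.008 0 0 0; 0.6 0 -0.008 0 0 0")

```text
time: 7.78
eef_pos: [463.3, 39.9, 25.7]
tcp_rot: [2.913, 1.177, 0.0]
ft_force: [-1.4, -2.3, 2.2]
opening: 0.263
grip_force: 30.0
```

```bash
python3 - <<'E'
from h import *
from bench import ctrl
s=rd(ctrl,2)
p=ctrl.camera_params("wrist");im,d=ctrl.camera("wrist");np.savez("w4.npz",im=im,d=d,**p)
cv2.imwrite("pics/w4.png",cv2.resize(im[0:140,240:420,::-1],None,fx=4,fy=4,interpolation=cv2.INTER_CUBIC))
rd(ctrl,2)
E
```

```text
t 7.8333 pos [463.45  40.    25.75] yaw 44.0 Ftool [-1.35  0.59 -1.71] Ttool [-0.027 -0.237 -0.009]
t 7.9333 pos [463.37  39.94  25.74] yaw 43.98 Ftool [0.92 0.29 0.83] Ttool [-0.035  0.092 -0.005]
```

View pics/w4.png

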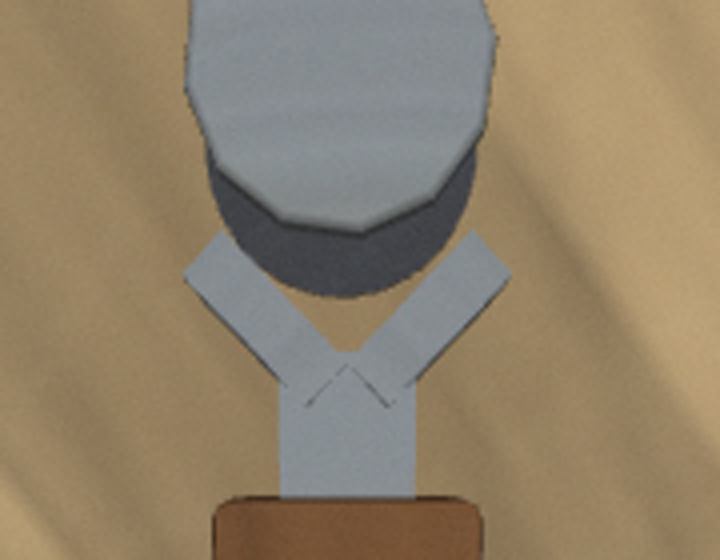

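The view shows the fork centred on the post head (head at column ≈340/4, fork ≈348/4), with a few mm still to go.

Request:
move_arm(motion="0.03 0 0 0 0 0; 0.06 0 0 0 0 0; 0.09 0 0 0 0 0; 0.1 0 0 0 0 0; 0.1 0 0 0 0 0")

```text
time: 8.35
eef_pos: [464.6, 41.3, 25.7]
tcp_rot: [-2.913, -1.176, 0.0]
ft_force: [-1.9, -1.5, 0.4]
opening: 0.26
grip_force: 30.0
```

```bash
python3 -c "
from h import *
from bench import ctrl
rd(ctrl,3)"
```

```text
t 8.45 pos [464.63  41.32  25.75] yaw 43.97 Ftool [-1.8  -0.16 -0.2 ] Ttool [ 0.    -0.232 -0.018]
```

Request:
move_arm(motion="0.01 0 0 0 0 0; 0.02 0 0 0 0 0; 0.03 0 0 0 0 0; 0.04 0 0 0 0 0; 0.04 0 0 0 0 0")

```text
time: 8.87
eef_pos: [465.4, 42.1, 25.7]
tcp_rot: [-2.913, -1.176, -0.0]
ft_force: [-1.0, -0.8, -0.6]
opening: 0.259
grip_force: 30.0
```

```bash
python3 -c "
from h import *
from bench import ctrl
rd(ctrl,3)"
```

```text
t 8.9667 pos [465.45  42.06  25.75] yaw 43.97 Ftool [-0.99 -0.04  0.65] Ttool [ 0.011 -0.163 -0.019]
```

Request:
move_arm(motion="0.01 0 0 0 0 0; 0.02 0 0 0 0 0; 0.03 0 0 0 0 0; 0.04 0 0 0 0 0; 0.04 0 0 0 0 0")

```text
time: 9.38
eef_pos: [466.2, 42.8, 25.7]
tcp_rot: [-2.913, -1.176, -0.0]
ft_force: [-0.5, -0.6, -1.3]
opening: 0.26
grip_force: 30.0
```

```bash
python3 -c "
from h import *
from bench import ctrl
rd(ctrl,3)"
```

```text
t 9.4833 pos [466.19  42.76  25.75] yaw 43.97 Ftool [-0.25 -0.15  1.55] Ttool [-0.006 -0.063  0.041]
```

Request:
move_arm(motion="0.01 0 0 0 0 0; 0.02 0 0 0 0 0; 0.03 0 0 0 0 0; 0.03 0 0 0 0 0; 0.03 0 0 0 0 0")

```text
time: 9.9
eef_pos: [466.7, 43.3, 25.7]
tcp_rot: [-2.913, -1.176, -0.0]
ft_force: [-0.4, -0.3, -2.8]
opening: 0.26
grip_force: 30.0
```

```bash
python3 -c "
from h import *
from bench import ctrl
rd(ctrl,3)"
```

```text
t 10.0 pos [466.71  43.29  25.74] yaw 43.97 Ftool [-0.21  0.22  2.54] Ttool [-0.035  0.008  0.015]
```

Request:
move_arm(motion="0.01 0 0.004 0 0 0; 0.02 0 0.008 0 0 0; 0.03 0 0.01 0 0 0; 0.04 0 0.01 0 0 0; 0.04 0 0.01 0 0 0")

```text
time: 10.42
eef_pos: [467.5, 43.8, 25.7]
tcp_rot: [2.913, 1.176, 0.0]
ft_force: [-1.4, -1.5, 1.4]
opening: 0.26
grip_force: 30.0
```

```bash
python3 -c "
from h import *
from bench import ctrl
rd(ctrl,3)"
```

```text
t 10.5167 pos [467.56  43.81  25.74] yaw 43.98 Ftool [-1.98  0.05 -2.13] Ttool [ 0.063 -0.353 -0.008]
```

Request:
move_arm(motion="0.01 0 0.002 0 0 0; 0.02 0 0.004 0 0 0; 0.03 0 0.004 0 0 0; 0.03 0 0.004 0 0 0; 0.03 0 0.004 0 0 0")

```text
time: 10.93
eef_pos: [468.2, 44.3, 25.8]
tcp_rot: [2.913, 1.176, 0.0]
ft_force: [-2.8, -1.6, 5.9]
opening: 0.258
grip_force: 30.0
```

```bash
python3 -c "
from h import *
from bench import ctrl
rd(ctrl,3)"
```

```text
t 11.0333 pos [468.16  44.24  25.74] yaw 43.98 Ftool [-3.92 -0.69 -5.48] Ttool [ 0.066 -0.718 -0.055]
```

Request:
move_arm(motion="0.005 0 -0.008 0 0 0; 0.01 0 -0.01 0 0 0; 0.02 0 -0.01 0 0 0; 0.02 0 -0.01 0 0 0; 0.02 0 -0.01 0 0 0")

```text
time: 11.45
eef_pos: [468.5, 44.7, 25.7]
tcp_rot: [2.913, 1.176, 0.0]
ft_force: [-1.5, -2.4, 2.9]
opening: 0.257
grip_force: 30.0
```

```bash
python3 -c "
from h import *
from bench import ctrl
rd(ctrl,3)"
```

```text
t 11.55 pos [468.5   44.73  25.74] yaw 43.97 Ftool [-2.7   0.96 -2.48] Ttool [-0.131 -0.464  0.023]
```

Request:
move_arm(motion="0.01 0 0 0 0 0; 0.02 0 0 0 0 0; 0.03 0 0 0 0 0; 0.03 0 0 0 0 0; 0.03 0 0 0 0 0")

```text
time: 11.97
eef_pos: [468.9, 45.3, 25.7]
tcp_rot: [-2.913, -1.176, -0.0]
ft_force: [-1.6, -2.6, 3.4]
opening: 0.258
grip_force: 30.0
```

```bash
python3 - <<'E'
from h import *
from bench import ctrl
rd(ctrl,3)
im,d=ctrl.camera("wrist")
cv2.imwrite("pics/w5.png",cv2.resize(im[0:140,240:420,::-1],None,fx=4,fy=4,interpolation=cv2.INTER_CUBIC))
E
```

```text
t 12.0667 pos [468.87  45.3   25.73] yaw 43.97 Ftool [-3.45  0.28 -3.84] Ttool [-0.068 -0.53  -0.023]
```

View pics/w5.png

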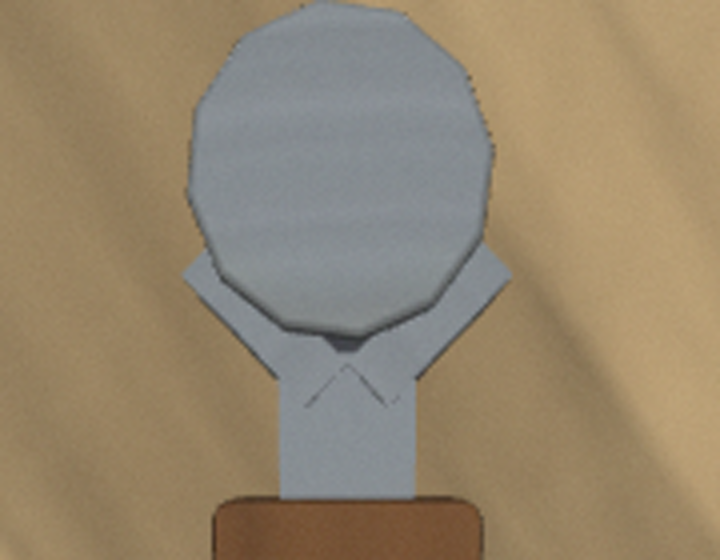

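The head now covers most of the fork: head centre ≈(341,170)/4 and fork apex ≈(347,350)/4, so a few more mm may remain.

```bash
python3 - <<'E'
from h import *
from bench import ctrl
p=ctrl.camera_params("wrist");s=ctrl.observe();x=np.array([np.cos(np.radians(43.97)),np.sin(np.radians(43.97))]);yv=np.array([x[1],-x[0]])
for lab,uv,h in [("head c",(325.2,42.3),62),("head bottom edge",(327,84),62),("head top edge",(325,0.7),62),("apex",(326.7,87.5),46),("apex47",(326.7,87.5),47)]:
    q=onplane(p,[uv],h)[0,:2];r=q-s["eef_pos"][:2];print(lab,q.round(1),"fwd",(r@x).round(1),"lat",(r@yv).round(1))
E
```

```text
head c [544.9 118.2] fwd 105.3 lat 0.2
head bottom edge [536.9 109.8] fwd 93.7 lat 0.8
head top edge [552.7 125.9] fwd 116.3 lat 0.2
apex [536.9 109.9] fwd 93.8 lat 0.7
apex47 [536.8 109.9] fwd 93.7 lat 0.7
```

Request:
move_arm(motion="0.01 0 -0.005 0 0 0; 0.02 0 -0.008 0 0 0; 0.03 0 -0.01 0 0 0; 0.04 0 -0.01 0 0 0; 0.04 0 -0.01 0 0 0")

```text
time: 12.53
eef_pos: [469.5, 46.2, 25.8]
tcp_rot: [-2.913, -1.176, 0.0]
ft_force: [-0.2, -1.5, 0.3]
opening: 0.258
grip_force: 30.0
```

```bash
python3 -c "
from h import *
from bench import ctrl
rd(ctrl,3)"
```

```text
t 12.6333 pos [469.43  46.18  25.73] yaw 43.97 Ftool [-1.21  0.19  0.23] Ttool [-0.068 -0.233  0.015]
```

Request:
move_arm(motion="0.01 0 0 0 0 0; 0.02 0 0 0 0 0; 0.03 0 0 0 0 0; 0.03 0 0 0 0 0; 0.03 0 0 0 0 0")

```text
time: 13.05
eef_pos: [470.0, 46.7, 25.7]
tcp_rot: [-2.913, -1.176, -0.0]
ft_force: [0.1, 0.4, -2.8]
opening: 0.259
grip_force: 30.0
```

```bash
python3 -c "
from h import *
from bench import ctrl
rd(ctrl,3)"
```

```text
t 13.15 pos [470.03  46.62  25.8 ] yaw 43.97 Ftool [ 0.23 -0.21  2.57] Ttool [-0.007  0.002  0.004]
```

Request:
move_arm(motion="0.01 0 0 0 0 0; 0.02 0 0 0 0 0; 0.03 0 0 0 0 0; 0.03 0 0 0 0 0; 0.03 0 0 0 0 0")

```text
time: 13.57
eef_pos: [470.7, 47.1, 25.9]
tcp_rot: [-2.913, -1.176, 0.0]
ft_force: [0.8, -0.6, -2.7]
opening: 0.256
grip_force: 30.0
```

```bash
python3 -c "
from h import *
from bench import ctrl
rd(ctrl,3)"
```

```text
t 13.6667 pos [470.67  47.02  25.95] yaw 43.98 Ftool [0.19 0.75 2.23] Ttool [-0.056 -0.009 -0.016]
```

Request:
move_arm(motion="0.01 0 0 0 0 0; 0.02 0 0 0 0 0; 0.03 0 0 0 0 0; 0.03 0 0 0 0 0; 0.03 0 0 0 0 0")

```text
time: 14.08
eef_pos: [471.2, 47.6, 25.9]
tcp_rot: [-2.913, -1.176, 0.0]
ft_force: [-0.4, 0.4, -2.7]
opening: 0.262
grip_force: 30.0
```

```bash
python3 -c "
from h import *
from bench import ctrl
rd(ctrl,3)"
```

```text
t 14.1833 pos [471.2   47.55  25.95] yaw 43.98 Ftool [ 0.1  -0.01  2.51] Ttool [-0.014 -0.004 -0.007]
```

Request:
move_arm(motion="0.01 0 0 0 0 0; 0.02 0 0 0 0 0; 0.03 0 0 0 0 0; 0.03 0 0 0 0 0; 0.03 0 0 0 0 0")

```text
time: 14.6
eef_pos: [471.7, 48.1, 25.9]
tcp_rot: [-2.913, -1.176, 0.0]
ft_force: [0.5, 0.2, -1.6]
opening: 0.257
grip_force: 30.0
```

```bash
python3 -c "
from h import *
from bench import ctrl
rd(ctrl,3)"
```

```text
t 14.7 pos [471.75  48.05  25.95] yaw 43.97 Ftool [ 0.18 -0.07  2.21] Ttool [-0.015 -0.038  0.015]
```

Request:
move_arm(motion="0.01 0 0 0 0 0; 0.02 0 0 0 0 0; 0.03 0 0 0 0 0; 0.03 0 0 0 0 0; 0.03 0 0 0 0 0")

```text
time: 15.12
eef_pos: [472.1, 48.6, 25.9]
tcp_rot: [-2.913, -1.176, 0.001]
ft_force: [-0.6, -0.5, -3.1]
opening: 0.258
grip_force: 30.0
```

```bash
python3 -c "
from h import *
from bench import ctrl
rd(ctrl,3)"
```

```text
t 15.2167 pos [472.13  48.6   25.89] yaw 43.98 Ftool [-0.61 -0.37  3.23] Ttool [ 0.068 -0.133 -0.048]
```

Request:
move_arm(motion="0.01 0 0 0 0 0; 0.02 0 0 0 0 0; 0.02 0 0 0 0 0; 0.02 0 0 0 0 0; 0.02 0 0 0 0 0")

```text
time: 15.63
eef_pos: [472.3, 48.9, 25.8]
tcp_rot: [-2.913, -1.176, 0.001]
ft_force: [-2.9, -1.6, -1.7]
opening: 0.256
grip_force: 30.0
```

```bash
python3 -c "
from h import *
from bench import ctrl
rd(ctrl,3)"
```

```text
t 15.7333 pos [472.26  48.88  25.79] yaw 43.98 Ftool [-3.2  -0.94  1.55] Ttool [ 0.104 -0.534 -0.095]
```

The fork has contacted the post (Fx −3.2 N). Now I start the swing about the post with r≈101.

Request:
move_arm(motion="0.0014 0.104 0.004 0 0 -0.3; 0.0055 0.209 0.008 0 0 -0.6; 0.0125 0.314 0.008 0 0 -0.9; 0.0221 0.42 0.008 0 0 -1.2; 0.0221 0.42 0.008 0 0 -1.2")

```text
time: 16.15
eef_pos: [480.3, 41.6, 25.7]
tcp_rot: [-2.847, -1.328, 0.001]
ft_force: [-3.5, -1.6, -1.5]
opening: 0.257
grip_force: 30.0
```

```bash
python3 -c "
from h import *
from bench import ctrl
rd(ctrl,3)"
```

```text
t 16.25 pos [480.17  41.71  25.75] yaw 49.95 Ftool [-3.5  -1.67  1.11] Ttool [ 0.243 -0.516 -0.228]
```

Request:
move_arm(motion="0.0024 0.136 0 0 0 -0.4; 0.0098 0.274 0 0 0 -0.8; 0.022 0.413 0 0 0 -1.2; 0.039 0.552 0 0 0 -1.6; 0.039 0.552 0 0 0 -1.6")

```text
time: 16.67
eef_pos: [491.7, 33.5, 25.8]
tcp_rot: [2.748, 1.523, -0.0]
ft_force: [-1.2, -1.1, -0.4]
opening: 0.258
grip_force: 30.0
```

```bash
python3 -c "
from h import *
from bench import ctrl
rd(ctrl,3)"
```

```text
t 16.7667 pos [491.43  33.61  25.76] yaw 57.91 Ftool [-2.51 -1.34  1.8 ] Ttool [ 0.214 -0.543 -0.275]
```

Request:
move_arm(motion="0.0034 0.138 0 0 0 -0.4; 0.0128 0.276 0 0 0 -0.8; 0.026 0.415 0 0 0 -1.2; 0.043 0.553 0 0 0 -1.6; 0.043 0.553 0 0 0 -1.6")

```text
time: 17.18
eef_pos: [504.0, 27.0, 25.8]
tcp_rot: [2.635, 1.71, -0.0]
ft_force: [-1.5, -2.4, 2.9]
opening: 0.259
grip_force: 30.0
```

```bash
python3 -c "
from h import *
from bench import ctrl
rd(ctrl,3)"
```

```text
t 17.2833 pos [503.73  27.15  25.75] yaw 65.89 Ftool [-3.41 -0.97 -0.3 ] Ttool [ 0.088 -0.559 -0.199]
```

Request:
move_arm(motion="0.0014 0.105 0 0 0 -0.3; 0.0055 0.21 0 0 0 -0.6; 0.0124 0.315 0 0 0 -0.9; 0.022 0.42 0 0 0 -1.2; 0.022 0.42 0 0 0 -1.2")

```text
time: 17.7
eef_pos: [513.2, 23.6, 25.8]
tcp_rot: [-2.542, -1.844, 0.001]
ft_force: [-4.9, -1.6, -0.3]
opening: 0.258
grip_force: 30.0
```

```bash
python3 -c "
from h import *
from bench import ctrl
rd(ctrl,3)"
```

```text
t 17.8 pos [513.23  23.52  25.75] yaw 71.89 Ftool [-3.19 -3.66 -0.35] Ttool [ 0.546 -0.592 -0.01 ]
```

Request:
move_arm(motion="0.0006 0.07 0 0 0 -0.2; 0.0024 0.14 0 0 0 -0.4; 0.0055 0.21 0 0 0 -0.6; 0.0098 0.28 0 0 0 -0.8; 0.0098 0.28 0 0 0 -0.8")

```text
time: 18.22
eef_pos: [520.7, 21.4, 25.8]
tcp_rot: [2.475, 1.935, 0.0]
ft_force: [-1.9, -1.8, -1.9]
opening: 0.26
grip_force: 30.0
```

```bash
python3 -c "
from h import *
from bench import ctrl
rd(ctrl,3)"
```

```text
t 18.3167 pos [520.57  21.46  25.75] yaw 75.98 Ftool [-2.52 -1.03  1.03] Ttool [ 0.312 -0.491 -0.269]
```

Request:
move_arm(motion="0.0006 0.07 0 0 0 -0.2; 0.0018 0.122 0 0 0 -0.35; 0.0037 0.175 0 0 0 -0.5; 0.0055 0.21 0 0 0 -0.6; 0.0055 0.21 0 0 0 -0.6")

```text
time: 18.73
eef_pos: [525.8, 20.3, 25.8]
tcp_rot: [2.424, 1.998, 0.0]
ft_force: [-2.6, -1.5, -1.8]
opening: 0.259
grip_force: 30.0
```

```bash
python3 -c "
from h import *
from bench import ctrl
rd(ctrl,3)"
```

```text
t 18.8333 pos [525.67  20.35  25.78] yaw 78.98 Ftool [-2.2  -1.96  0.91] Ttool [ 0.35  -0.461 -0.245]
```

Request:
move_arm(motion="0.0001 0.028 0 0 0 -0.08; 0.0003 0.056 0 0 0 -0.16; 0.0007 0.084 0 0 0 -0.24; 0.001 0.105 0 0 0 -0.3; 0.001 0.105 0 0 0 -0.3")

```text
time: 19.25
eef_pos: [528.4, 19.9, 25.8]
tcp_rot: [2.397, 2.03, 0.001]
ft_force: [-1.4, -1.4, -1.4]
opening: 0.263
grip_force: 30.0
```

```bash
python3 -c "
from h import *
from bench import ctrl
rd(ctrl,3)"
```

```text
t 19.35 pos [528.32  19.9   25.78] yaw 80.48 Ftool [-1.74 -1.5   1.56] Ttool [ 0.204 -0.387 -0.286]
```

Request:
move_arm(motion="0 0.009 0 0 0 -0.025; 0 0.018 0 0 0 -0.05; 0 0.028 0 0 0 -0.08; 0 0.035 0 0 0 -0.1; 0 0.035 0 0 0 -0.1")

```text
time: 19.77
eef_pos: [529.2, 19.7, 25.8]
tcp_rot: [2.389, 2.04, 0.001]
ft_force: [-1.6, -1.2, -2.7]
opening: 0.26
grip_force: 30.0
```

```bash
python3 -c "
from h import *
from bench import ctrl
rd(ctrl,3)"
```

```text
t 19.8667 pos [529.15  19.74  25.79] yaw 80.98 Ftool [-1.87 -0.38  2.35] Ttool [ 0.061 -0.311 -0.259]
```

Request:
move_arm(motion="0 0.007 0 0 0 -0.02; 0 0.014 0 0 0 -0.04; 0 0.021 0 0 0 -0.06; 0 0.021 0 0 0 -0.06; 0 0.021 0 0 0 -0.06")

```text
time: 20.28
eef_pos: [529.7, 19.6, 25.8]
tcp_rot: [2.384, 2.046, 0.0]
ft_force: [0.3, -2.4, -2.3]
opening: 0.259
grip_force: 30.0
```

```bash
python3 -c "
from h import *
from bench import ctrl
rd(ctrl,3)"
```

```text
t 20.3833 pos [529.65  19.65  25.79] yaw 81.28 Ftool [-1.79  0.62  2.58] Ttool [-0.124 -0.317 -0.313]
```

Request:
move_arm(motion="0 0.007 0 0 0 -0.02; 0 0.014 0 0 0 -0.04; 0 0.021 0 0 0 -0.06; 0 0.021 0 0 0 -0.06; 0 0.021 0 0 0 -0.06")

```text
time: 20.8
eef_pos: [530.0, 19.6, 25.8]
tcp_rot: [-2.379, -2.052, -0.0]
ft_force: [-0.2, -1.5, -2.1]
opening: 0.26
grip_force: 30.0
```

```bash
python3 -c "
from h import *
from bench import ctrl
rd(ctrl,3)"
```

```text
t 20.9 pos [530.03  19.6   25.8 ] yaw 81.57 Ftool [-1.43  0.66  2.37] Ttool [-0.067 -0.241 -0.252]
```

Request:
move_arm(motion="0 0.007 0 0 0 -0.02; 0 0.014 0 0 0 -0.04; 0 0.021 0 0 0 -0.06; 0 0.021 0 0 0 -0.06; 0 0.021 0 0 0 -0.06")

```text
time: 21.32
eef_pos: [530.0, 19.6, 25.8]
tcp_rot: [-2.373, -2.058, 0.001]
ft_force: [-4.2, -1.2, 2.8]
opening: 0.254
grip_force: 30.0
```

```bash
python3 -c "
from h import *
from bench import ctrl
rd(ctrl,3)"
```

```text
t 21.4167 pos [530.06  19.6   25.79] yaw 81.87 Ftool [-2.22 -4.34 -2.68] Ttool [ 0.685 -0.322  0.027]
```

Stop contact felt (Fy −4.3 N, yaw 81.9°). I ease off a little, then release.

Request:
move_arm(motion="0 -0.006 0 0 0 0; 0 -0.012 0 0 0 0; 0 -0.015 0 0 0 0; 0 -0.015 0 0 0 0; 0 -0.015 0 0 0 0")

```text
time: 21.83
eef_pos: [530.0, 19.6, 25.8]
tcp_rot: [-2.373, -2.058, 0.0]
ft_force: [-5.0, -0.5, 2.5]
opening: 0.26
grip_force: 30.0
```

```bash
python3 -c "
from h import *
from bench import ctrl
rd(ctrl,3)"
```

```text
t 21.9333 pos [530.01  19.61  25.76] yaw 81.87 Ftool [-1.38 -4.85 -2.79] Ttool [ 0.741 -0.28   0.072]
```

Request:
move_arm(motion="0 0 0 0 0 0; 0 0 0 0 0 0; 0 0 0 0 0 0; 0 0 0 0 0 0; 0 0 0 0 0 0", fingers=0.55)

```text
time: 22.35
eef_pos: [530.6, 19.5, 25.9]
tcp_rot: [2.373, 2.058, 0.001]
ft_force: [0.4, 0.6, 0.4]
opening: 0.549
grip_force: 0.0
```

Request:
move_arm(motion="0 0 -0.3 0 0 0; 0 0 -1 0 0 0; 0 0 -2 0 0 0; 0 0 -3 0 0 0; 0 0 -4 0 0 0")

```text
time: 22.77
eef_pos: [530.1, 19.6, 127.3]
tcp_rot: [2.373, 2.058, 0.0]
ft_force: [0.6, -0.6, -0.8]
opening: 0.552
grip_force: 0.0
```

Request:
move_arm(motion="-0.5 0 -0.5 0 0 0; -1.5 0 -1 0 0 0; -2.5 0 -1.5 0 0 0; -2.8 0 -2 0 0 0; -2.8 0 -2 0 0 0")

```text
time: 23.18
eef_pos: [521.5, -52.7, 178.4]
tcp_rot: [2.373, 2.052, 0.003]
ft_force: [-0.4, 0.1, 0.5]
opening: 0.548
grip_force: 0.0
```

```bash
python3 - <<'E'
from h import *
from bench import ctrl
s=rd(ctrl,1);p=ctrl.camera_params("wrist");im,d=ctrl.camera("wrist");np.savez("w6.npz",im=im,d=d,**p)
cv2.imwrite("pics/w6.png",im[:,:,::-1]);print(s["opening"])
E
```

```text
t 23.1833 pos [521.48 -52.72 178.42] yaw 81.71 Ftool [ 0.06 -0.4  -0.5 ] Ttool [-0.083 -0.018 -0.053]
0.548244511018314
```

View pics/w6.png

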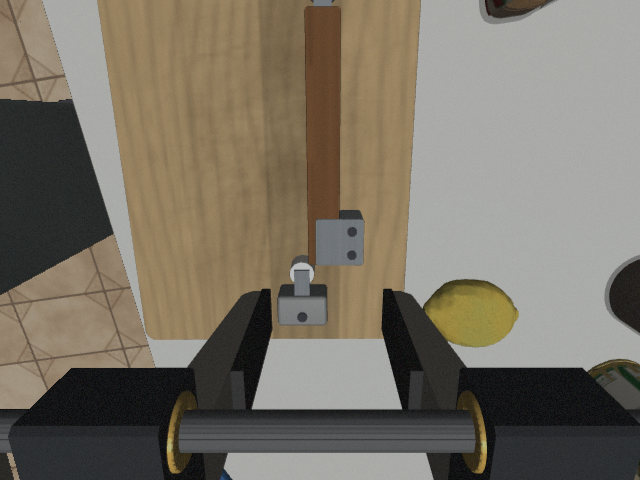

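The picture shows the bar lying straight from (322,8) down under the stop's lip at (340,240), with the roller at (302,272) bearing behind its near front corner.

```bash
python3 - <<'E'
from h import *
z=np.load("w6.npz");hsv=cv2.cvtColor(z["im"],cv2.COLOR_RGB2HSV);P=cloud(z)
m=(hsv[:,:,1]>90)&(hsv[:,:,2]<150)&(P[...,2]>40)&(P[...,2]<56)
R,L=[],[]
for v in range(20,205,5):
    u=np.nonzero(m[v,290:360])[0]+290
    if len(u)>20:L.append((u.min(),v));R.append((u.max()+1,v))
for n,q in(("L",L),("R",R)):
    X=onplane(z,np.array(q,float),48)[:,:2];c=np.polyfit(X[:,1],X[:,0],1);print(n,len(X),"yaw",90-np.degrees(np.arctan(c[0])))
    nn=np.array([np.cos(np.radians(-8.2)),np.sin(np.radians(-8.2))]);print((X@nn).mean())
yv=np.array([np.sin(np.radians(8.2)),np.cos(np.radians(8.2))])
for l,uv,h in[("roller",(302,273),42),("stop+y edge",(340,220),58),("stop-y edge",(340,265),58),("stop lip edge",(316,243),58),("bar end",(311,264),48)]:
    q=onplane(z,[uv],h)[0,:2];print(l,"n",(q@nn).round(1),"y",(q@yv).round(1))
a=onplane(z,[(120,145),(135,262)],22)[:,:2];b=onplane(z,[(417,60),(408,250)],22)[:,:2]
for e in(a,b):d=e[0]-e[1];print("board edge yaw",np.degrees(np.arctan2(d[1],d[0])))
t=ctrl=None
E
```

```text
L 37 yaw 81.80300221732098
511.06765189703594
R 37 yaw 81.93364583576094
534.9475159542452
roller n 505.5 y -12.9
stop+y edge n 535.0 y 34.6
stop-y edge n 535.3 y -0.3
stop lip edge n 517.3 y 17.1
bar end n 513.1 y -3.1
board edge yaw 80.79187098968903
board edge yaw 82.48203281474038
```

```bash
python3 -c "
from bench import ctrl
print(ctrl.hand_in())"
```

```text
the job is handed in; nothing more can be done
None
```

The fence is home: notch on the post, back flat against the stop, and catch sprung about 2.6 mm in by camera (0.5–5.5 mm expected). I let go at 22 s, and the job is handed in. Wrist readings from fork contact to release stayed under about 6 N, and no bystander was touched.

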